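# Lay out the foot-fitting kit in its tray

## Task

Set out the kit for fitting one artificial foot in the tray, each part in the nest made for it: stand the short tube upright in the round well, set the square adapter with the raised stub upright in the square well, slip the clamp ring flat over the post, and lay the bolt in the long trough. The long tube and the flat-topped square adapter belong to another job: leave them standing where they are.

Things in the scene. Friction and masses are not known exactly. Their poses are not given: they have to be found in the camera images.
- tube_short_mid (a point): The short one of two plain aluminium tubes standing upright on the bench: outer diameter 30 mm, bore 24 mm, 56 mm tall. This point is its centre, half-way up (28 mm over its foot); z along the tube. 80 to 130 g.
- adapter_stub_mid (a point): Square steel adapter block with a raised square stub on its top: body 40 x 40 mm, 24 mm high, stub 17 mm wide, top of stub 44 mm over the foot. Stands stub up. This point is on its axis, half-way up the square body (12 mm over its foot); x and y run square to the sides of the body, z up. 160 to 260 g.
- clamp_ring_mid (a point): Dark steel clamp ring lying flat: outer diameter 44 mm, bore 32 mm, 30 mm high. This point is its centre, half-way up (15 mm over its foot); z along the bore. 70 to 120 g.
- bolt_mid (a point): Steel hexagon-head bolt lying on its side, about 50 mm long, shank 10 mm thick, head 16 mm across and 17 mm high lying. This point is the middle of its length on the shank, 8 mm over the bench; x runs along the shank towards the head, z up as it lies at the start. 25 to 40 g.
- tube_long_mid (a point): LOOK-ALIKE, to be left: the long one of the two aluminium tubes, standing: outer diameter 30 mm, 92 mm tall. This point is its centre, half-way up (46 mm).
- adapter_flat_mid (a point): LOOK-ALIKE, to be left: square steel block of the same 40 x 40 x 24 mm body, but without a stub: only a flat dark disc 30 mm wide on top. This point is on its axis, 12 mm over its foot.
- nest_round: Fixed plywood plate, 72 (x) x 78 (y) x 6 mm, one of four lying 2 x 2, in any order, in a fixed grey tray (158 x 170 mm, rim 15.5 mm high). Origin: centre of its underside, 5 mm over the bench; its top is 6 mm above that. On it the round well for the short tube: a ring wall, inner diameter 52 mm, outer 60 mm, 10 mm high over the plate's top, centred over the origin.
- nest_square: Fixed plywood plate, 72 (x) x 78 (y) x 6 mm, one of four lying 2 x 2, in any order, in a fixed grey tray (158 x 170 mm, rim 15.5 mm high). Origin: centre of its underside, 5 mm over the bench; its top is 6 mm above that. On it the square well for the adapter with the stub: four walls 4 mm thick and 10 mm high over the plate's top, 58 x 58 mm inside, sides along x and y, centred over the origin.
- nest_trough: Fixed plywood plate, 72 (x) x 78 (y) x 6 mm, one of four lying 2 x 2, in any order, in a fixed grey tray (158 x 170 mm, rim 15.5 mm high). Origin: centre of its underside, 5 mm over the bench; its top is 6 mm above that. On it the long trough for the bolt: low walls 4 mm thick and 5 mm high over the plate's top, 38 mm (x) by 70 mm (y) inside, so the long way is y, centred over the origin.
- nest_post: Fixed plywood plate, 72 (x) x 78 (y) x 6 mm, one of four lying 2 x 2, in any order, in a fixed grey tray (158 x 170 mm, rim 15.5 mm high). Origin: centre of its underside, 5 mm over the bench; its top is 6 mm above that. On it the post for the clamp ring: an upright steel pin 14 mm thick with a tapered tip, 26 mm high over the plate's top, centred. (Keep the arm off a tall locker at x > 0.45, y < -0.14 m and a wall shelf at x > 0.58, y > 0.22, z > 0.44 m.)
Mind the look-alikes: they are no part of the job. Leave any orange look-alike of the part that bears bolt_mid alone.

How it is judged:
By the outcome, as a careful person would: the job done as asked, in the order asked, and still so for the second after the job is handed in, with the robot touching nothing.
It also fails if it takes over 104 s, if anything falls off the work surface, if the arm or the gripper's body presses on something with over 40 N, if the wrist force passes 120 N, or if a joint passes its speed limit or range.

## Robot

A 6-joint arm with a two-finger parallel gripper is mounted at the origin on a cart in front of the work surface, level with it; the furniture and walls round the work are solid. World frame = base frame: x ahead of the robot, y to its left, z up, the work surface at z = 0. Lengths are in mm, angles in rad, forces in N, time in s.
With the tool pointing down it reaches from about 275 to 825 mm from the base axis. Payload 5.2 kg.
Tool frame: the origin (TCP) lies at the very end of the fingers, on their centre line; the grasp point (between the pads) lies 19 mm behind it; z points along the fingers, y is the direction in which the jaws open and shut (so a half turn about z gives the same grasp; the last joint's range is limited). The gripper opens to 93 mm and grips with 3 to 60 N. Pads are 15 mm wide; open, the fingers measure 128 mm over their backs; the gripper's body (75 mm by 188 mm) begins 65 mm behind the grasp point.
Start: joints at [-0.203, 0.259, 1.535, -0, 1.348, -0.203], TCP at [550.005, 0.023, 218.653] pointing down, gripper open.
Joint ranges: [-3.14, 3.14], [-0.91, 2.08], [0.19, 2.58], [-1.22, 4.36], [0.22, 2.71], [-3.12, 3.12]. Speed limits (rad/s): [2.57, 2.57, 3.14, 3.14, 3.14, 3.14].

## Interface

Orientations are given as [roll, pitch, yaw] about the fixed x, y, z axes, in that order (R = Rz(yaw) Ry(pitch) Rx(roll)).
In Python, from bench import robot gives the robot as it stands. The module is installed in compiled form; this text tells all that it offers. Calls block until the motion is done:
- robot.move_ptp(position, orientation): joint-space move of the TCP to a pose.
- robot.move_linear(position, ori=None, speed=150, f_stop=None): straight line of the TCP; ori=None keeps the orientation; speed is the mean speed in mm/s. With f_stop (N) it stops when the force on the tool has changed by that much, and returns True; else False.
- robot.move_j(angles): joint-space move.
- robot.move_gripper(opening): opening from 0.0 (shut) to 1.0 (fully open); the grip force is fixed at half the most; returns when the fingers have stopped.
- robot.sleep(seconds).
- robot.inverse_kinematics(position, orientation): joint angles nearest the present ones, or None.
- robot.get_image(name): name is "scene" or "side" or "wrist"; returns a dict with "img" (480x640x3 uint8, blue, green, red), "fovy" (degrees; the focal length in pixels is half the picture's height over the tangent of half this angle, whatever the lens; pixels are square), "cx", "cy" (the principal point, pixels), "eye" and "orientation" of the camera in the world. Camera axes: x right, y down, z forward; pixel columns grow to the right and rows downward; lengths in mm; the calibration is good to about 2 mm. The wrist camera is an equidistant fisheye: a pixel r from the principal point sees the ray r / f radians off the axis. A picture is of the moment at which its call begins. There is no depth.
A pose or a line that the arm cannot do raises robot.MotionError and nothing moves.
- robot.hand_in(): hands the job in, once; it reports no verdict.
Readings, each from a call of its own:
- robot.current_t(): time.
- robot.current_qpos(): joint angles.
- robot.current_joint_vel(): joint speeds.
- robot.current_joint_efforts(): joint torques, N m.
- robot.current_tcp_pos(): TCP position.
- robot.current_eef_rot(): TCP orientation.
- robot.current_contact_force(): force on the tool from outside, world axes, zero at the start.
- robot.current_ft_torque(): the same for the moment, N m.
- robot.current_gripper_width(): opening from 0.0 (shut) to 1.0 (fully open).
Only numpy, scipy, OpenCV 4.12 (cv2) and the standard library are available. Lean on these libraries where they do the work, as an engineer would, in place of code of your own. Each camera call takes 0.05 s, during which the arm holds its last target.

## Working session

There is one attempt and no reset: what is moved stays moved. The work goes in short steps, each a Python script; the robot and the scene stay as the last script left them, time stands still between calls to the robot, and variables do not carry over. Pictures are saved under pics/ and viewed, and the job is handed in when it is done.

```bash
mkdir -p pics; ls; python3 - <<'E'
from bench import robot
import cv2
for n in ["scene","side","wrist"]:
    d=robot.get_image(n); cv2.imwrite(f"pics/{n}0.png",d["img"])
    print(n,d["fovy"],d["cx"],d["cy"],d["eye"],d["orientation"])
print(robot.current_t(),robot.current_eef_rot())
E
```

```text
pics
scene 48.684550100584424 321.58180607216923 239.15804407282755 [ 23.31722551 708.93869176 554.70442544] [-2.19190174  0.00846585 -2.43433366]
side 44.1093586210407 328.29011445336295 237.2979369923038 [ 94.86287749 534.42394398 744.09836085] [-2.48508399  0.00903955 -2.3596629 ]
wrist 65.70646984690485 316.8314918179786 243.94801895798142 [549.75916057  67.11381257 384.57138184] [2.89577145e+00 1.92184736e-03 1.26009720e-03]
0.15 [-3.14023599e+00 -2.76004030e-04  1.57073147e+00]
```

View pics/scene0.png

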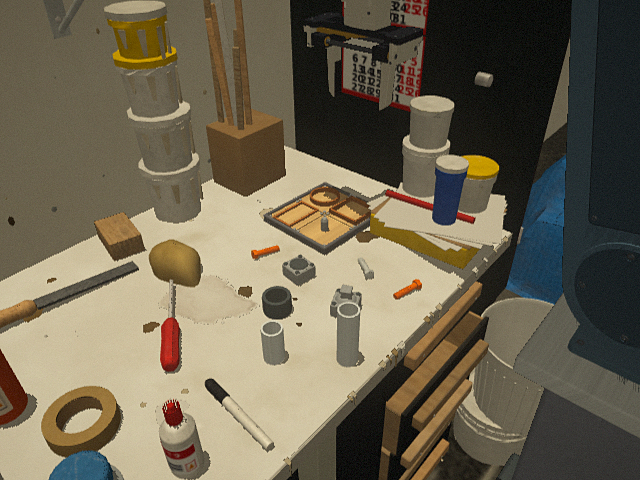

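View pics/side0.png

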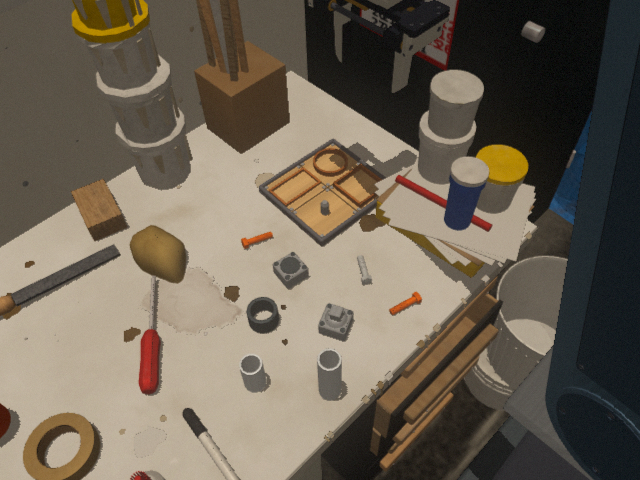

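View pics/wrist0.png

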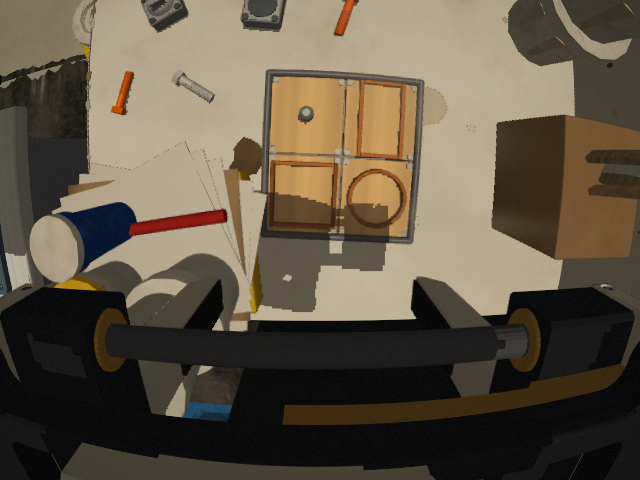

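```bash
cat > h.py <<'E'
import numpy as np, cv2
from scipy.spatial.transform import Rotation as Ro
def Rm(d): return Ro.from_euler('xyz',d["orientation"]).as_matrix()
def foc(d): return 240/np.tan(np.radians(d["fovy"])/2)
def ray(d,u,v,fish=False):
    f=foc(d); x,y=u-d["cx"],v-d["cy"]
    if fish:
        r=np.hypot(x,y)+1e-9; t=r/f; c=np.array([x/r*np.sin(t),y/r*np.sin(t),np.cos(t)])
    else: c=np.array([x/f,y/f,1])
    return Rm(d)@c
def onz(d,u,v,z,fish=False):
    r=ray(d,u,v,fish); e=np.array(d["eye"]); return (e+r*(z-e[2])/r[2])[:2]
def proj(d,p,fish=False):
    c=Rm(d).T@(np.array(p,float)-d["eye"]); f=foc(d)
    if fish:
        r=np.hypot(c[0],c[1])+1e-9; t=np.arctan2(r,c[2]); return np.array([d["cx"]+f*t*c[0]/r,d["cy"]+f*t*c[1]/r])
    return np.array([d["cx"]+f*c[0]/c[2],d["cy"]+f*c[1]/c[2]])
# orthographic-like resample of an image onto the horizontal plane z (top view map)
def topview(d,z,x0,x1,y0,y1,s,fish=False):
    # image: columns -> +x, rows -> -y ; s px/mm
    xs=np.arange(x0,x1,1/s); ys=np.arange(y1,y0,-1/s)
    X,Y=np.meshgrid(xs,ys); P=np.stack([X,Y,np.full_like(X,z)],-1)
    c=(P-d["eye"])@Rm(d); f=foc(d)
    if fish:
        r=np.hypot(c[...,0],c[...,1])+1e-9;t=np.arctan2(r,c[...,2]);u=d["cx"]+f*t*c[...,0]/r;v=d["cy"]+f*t*c[...,1]/r
    else: u=d["cx"]+f*c[...,0]/c[...,2];v=d["cy"]+f*c[...,1]/c[...,2]
    return cv2.remap(d["img"],u.astype(np.float32),v.astype(np.float32),cv2.INTER_LINEAR)
E
python3 - <<'E'
from bench import robot
from h import *
import pickle
D={n:robot.get_image(n) for n in ["scene","side","wrist"]}
pickle.dump(D,open("d0.pkl","wb"))
d=D["side"]
for n,u,v,z in [("short",252,361,56),("long",329,359,92),("stub",337,313,44),("flat",290,262,24),("ring",263,307,30),("bolt",364,269,8),("or1",257,240,8),("or2",405,303,8)]:
    print(n,onz(d,u,v,z).round(1))
w=D["wrist"]
for n,u,v,z in [("c1",268,71,15.5),("c2",424,82,15.5),("c3",411,242,15.5),("c4",263,235,15.5),("post",306,114,36),("ring",376,198,21),("bolt",193,86,8)]:
    print(n,onz(w,u,v,z,True).round(1))
crop=d["img"][215:400,215:435]; cv2.imwrite("pics/c1.png",cv2.resize(crop,None,fx=3.2,fy=3.2,interpolation=cv2.INTER_CUBIC))
E
```

```text
short [402.7 370.3]
long [322.6 312.2]
stub [379.6 239.9]
flat [498.5 218.1]
ring [465.7 299.6]
bolt [418.4 141.8]
or1 [575.2 218.5]
or2 [335.8 144.1]
c1 [501.1 150.4]
c2 [657.3 142.8]
c3 [648.  -23.4]
c4 [494.3 -16.3]
post [539.4 103.4]
ring [608.2  22.8]
bolt [420.8 141.3]
```

View pics/c1.png

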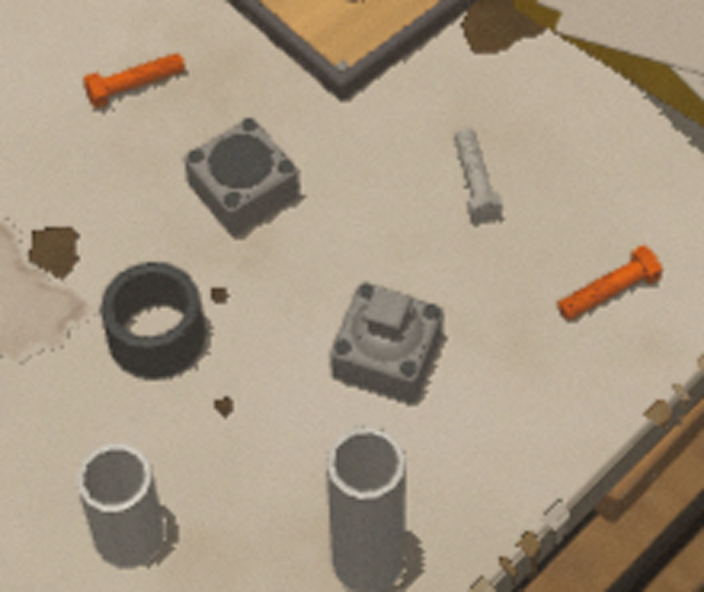

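Candidates (side view px): tubes at (252,372) short and (329,372) long, so I choose (252,372). Adapters at (336,320) with stub and (290,268) flat, so I choose (336,320). The only ring is at (263,314). Bolts are steel at (364,268) and orange at (257,240) and (405,303), so I choose the steel one. Tray order, from the wrist view: post (306,114), trough (380,118), square (303,195), round (376,198). Next I'll take one wrist view over the parts.

```bash
python3 - <<'E'
from bench import robot
from h import *
import pickle
robot.move_ptp([420,195,300],[np.pi,0,np.pi/2])
d=robot.get_image("wrist"); pickle.dump(d,open("w1.pkl","wb")); cv2.imwrite("pics/w1.png",d["img"])
print(robot.current_t(),robot.current_qpos(),d["eye"],d["orientation"])
E
```

```text
1.325 [ 1.91312769e-01  5.50641760e-02  1.58404631e+00 -5.19967451e-04
  1.50340206e+00  1.92501796e-01] [420.46851061 261.59798232 466.18662655] [2.89482623e+00 4.01517636e-04 1.04750412e-03]
```

View pics/w1.png

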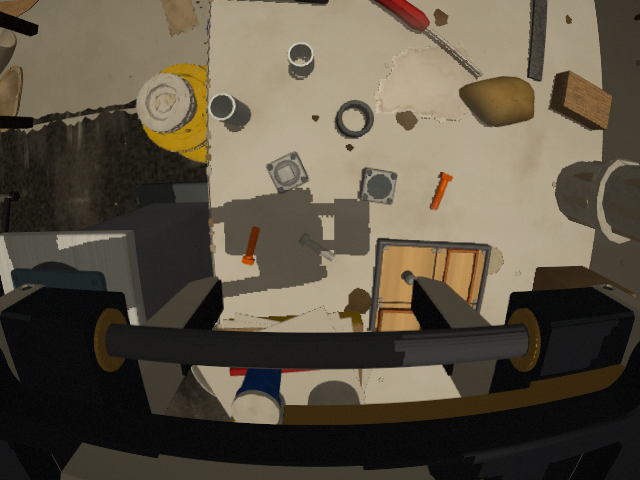

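The wrist view shows the short tube at (300,55), long tube (230,110), ring (354,118), stub adapter (287,172), flat adapter (378,185) and steel bolt (317,247), which lies in shadow. Next I'll measure each by contour on rectified planes.

```bash
python3 - <<'E'
from h import *
import pickle
w=pickle.load(open("w1.pkl","rb")); s=pickle.load(open("d0.pkl","rb"))["side"]
S=4
def tv(d,f,z,c,h=35): return topview(d,z,c[0]-h,c[0]+h,c[1]-h,c[1]+h,S,f)
it=[("short",56,(402,370)),("stub",24,(380,240)),("ring",30,(465,300)),("bolt",8,(419,141))]
rows=[]
for d,f in ((w,True),(s,False)):
    r=[]
    for n,z,c in it:
        I=tv(d,f,z,c); 
        cv2.drawMarker(I,(140,140),(0,0,255),0,12,1); I=cv2.resize(I,(195,195)); r.append(I)
    rows.append(np.hstack(r))
cv2.imwrite("pics/tv.png",np.vstack(rows))
E
```

```text
(no output)
```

View pics/tv.png

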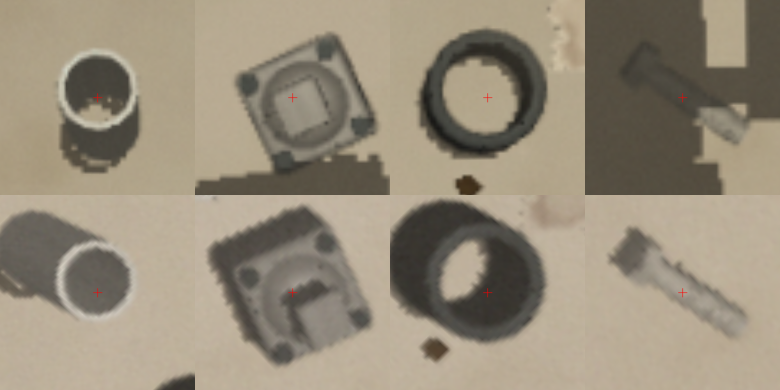

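```bash
python3 - <<'E'
from h import *
import pickle
D=pickle.load(open("d0.pkl","rb")); s=D["side"]; c=D["scene"]; w=D["wrist"]
# base/near points on bench
for n,d,u,v in [("box corner near",s,241,150),("box right low",s,289,100),("blue can base",s,459,228),("yellow jar base",s,493,207),("bucket base",s,436,180)]:
    print(n,onz(d,u,v,0).round())
# tall: triangulate scene/side
def tri(a,b):
    e1,r1=np.array(c["eye"]),ray(c,*a); e2,r2=np.array(s["eye"]),ray(s,*b)
    A=np.stack([r1,-r2],1); t=np.linalg.lstsq(A,e2-e1,rcond=None)[0]
    return ((e1+t[0]*r1+e2+t[1]*r2)/2).round(), np.linalg.norm(e1+t[0]*r1-e2-t[1]*r2).round(1)
print("can top",tri((451,163),(468,171))); print("bucket top",tri((432,103),(456,87))); print("jar top",tri((480,167),(502,163)))
print("box top near",tri((221,140),(235,90)))
print("short top",tri((273,327),(252,361)),"long top",tri((348,309),(329,359)),"post",tri((325,214),(325,203)))
W=topview(w,15.5,470,680,-50,175,3,True); cv2.imwrite("pics/tray.png",cv2.resize(W,None,fx=.85,fy=.85))
E
```

```text
box corner near [755. 102.]
box right low [794. -52.]
blue can base [367. -27.]
yellow jar base [ 354. -102.]
bucket base [459. -84.]
can top (array([358.,   9., 164.]), np.float64(0.6))
bucket top (array([439., -55., 223.]), np.float64(1.0))
jar top (array([346., -71., 130.]), np.float64(6.4))
box top near (array([812.,  77.,  90.]), np.float64(38.2))
short top (array([406., 368.,  48.]), np.float64(0.7)) long top (array([324., 311.,  89.]), np.float64(0.4)) post (array([526., 117.,  53.]), np.float64(1.3))
```

View pics/tray.png

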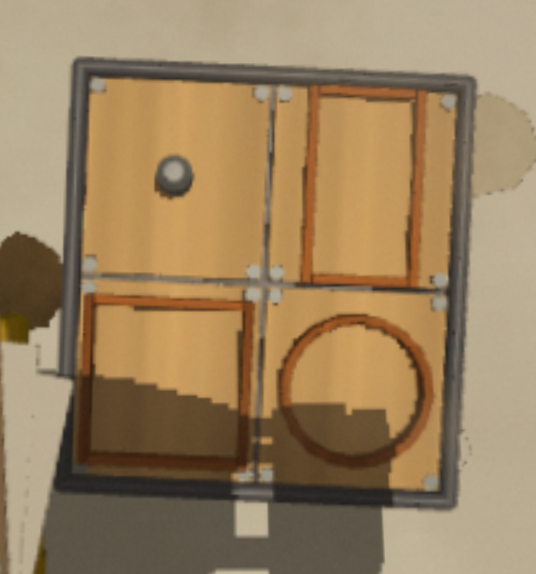

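```bash
python3 - <<'E'
from bench import robot
from h import *
import pickle
w=pickle.load(open("w1.pkl","rb")); s=pickle.load(open("d0.pkl","rb"))["side"]
r=[topview(d,z,355,415,210,270,6,f) for d,f in((w,True),(s,False)) for z in (44,)]
cv2.imwrite("pics/stub.png",np.hstack(r))
pi=np.pi
T=lambda y:[pi,0,y]
robot.move_gripper(0.6)
robot.move_ptp([402,373,150],T(pi/2))
hit=robot.move_linear([402,373,25],speed=120,f_stop=8)
print(hit,robot.current_tcp_pos(),robot.current_t())
d=robot.get_image("side"); cv2.imwrite("pics/s1.png",cv2.resize(d["img"][250:470,150:430],None,fx=2.5,fy=2.5))
E
```

```text
False [402.62851603 373.28380609  25.76954846] 4.225
```

View pics/stub.png

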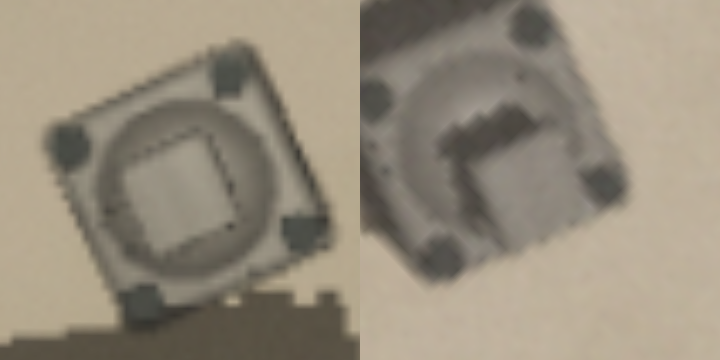

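View pics/s1.png

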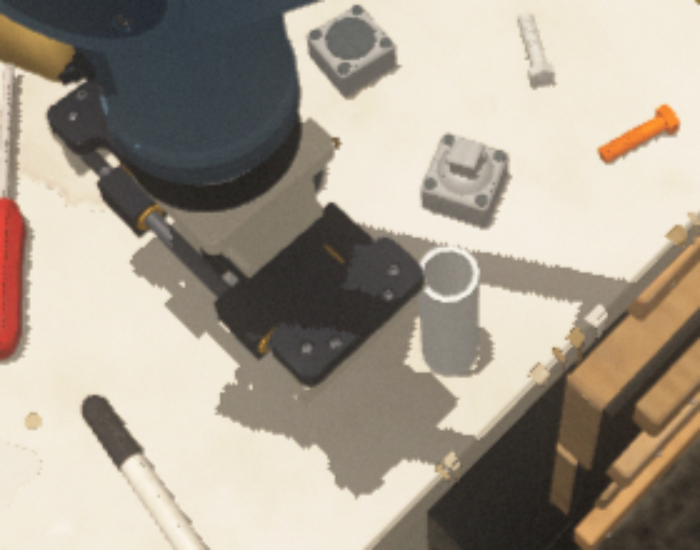

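The arm hides the grasp in this view, so the jaw width will be the check. It should read 30/93 = 0.32.

```bash
python3 - <<'E'
from bench import robot
from h import *
pi=np.pi; T=lambda y:[pi,0,y]
robot.move_gripper(0.0)
print(robot.current_gripper_width()*93, robot.current_tcp_pos())
if robot.current_gripper_width()>0.28:
    robot.move_linear([402,373,150],speed=150)
    print(robot.current_gripper_width()*93,robot.current_contact_force())
    robot.move_ptp([608.5,22,150],T(pi/2-0.042))
    for n in ["side","scene"]:
        d=robot.get_image(n); cv2.imwrite(f"pics/{n}2.png",d["img"])
    print(robot.current_tcp_pos(),robot.current_t())
E
```

```text
29.01079052982173 [402.1106677  373.06770103  25.16996003]
29.542267818616637 [-0.10270512 -0.1059344  -0.13622254]
[608.19818556  23.51985568 150.075853  ] 7.4167
```

View pics/side2.png

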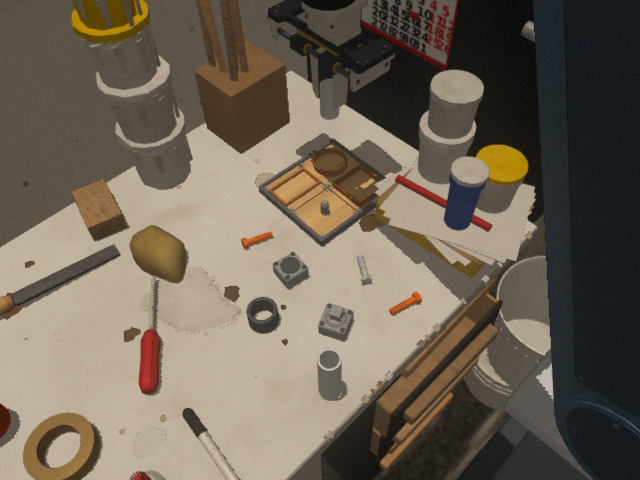

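View pics/scene2.png

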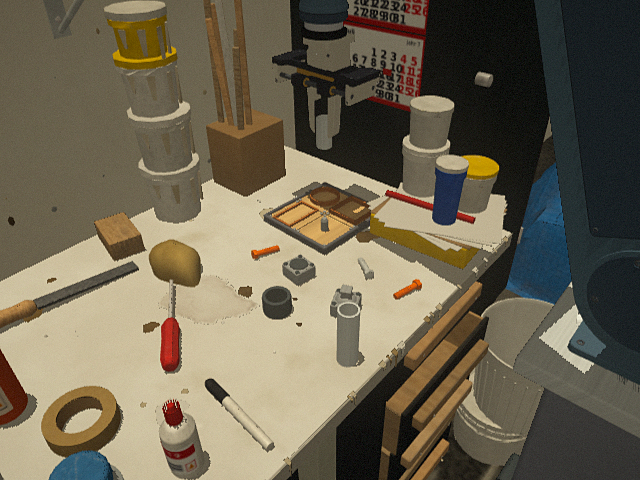

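The short tube hangs straight in the jaws (side px (330,100)), the long tube is still at (329,372), and the arm is clear of the buckets. I'll lower it now.

```bash
python3 - <<'E'
from bench import robot
from h import *
pi=np.pi; T=lambda y:[pi,0,y]
robot.move_linear([608.5,22,45],speed=120)
hit=robot.move_linear([608.5,22,34.5],speed=25,f_stop=5)
print(hit,robot.current_tcp_pos(),robot.current_contact_force())
robot.move_gripper(0.48)
robot.move_linear([608.5,22,150],speed=150)
d=robot.get_image("wrist"); cv2.imwrite("pics/w3.png",d["img"])
robot.move_ptp([384.5,238.5,150],T(np.radians(25)))
d=robot.get_image("side"); cv2.imwrite("pics/side3.png",d["img"])
print(robot.current_t())
E
```

```text
True [608.84071769  21.95843414  36.1126691 ] [-0.66823687  0.46623031  4.74597846]
11.75
```

View pics/w3.png

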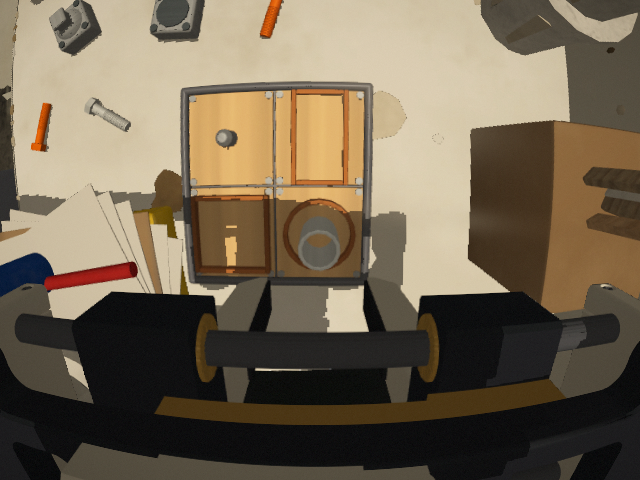

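View pics/side3.png

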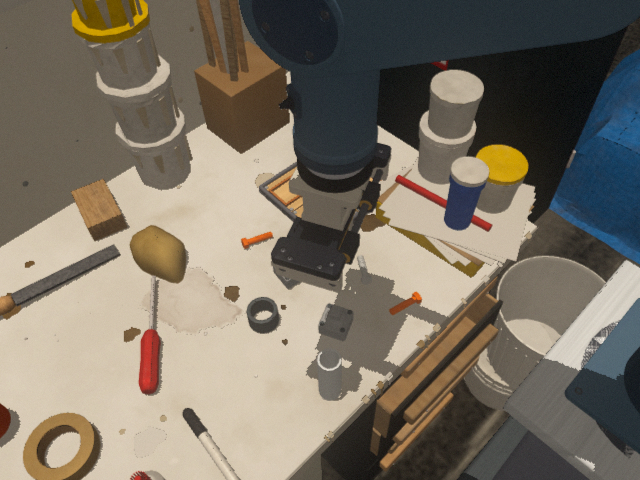

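The tube stands upright and centred in the round well (wrist px (320,240)). Next is the stub adapter.

```bash
python3 - <<'E'
from bench import robot
from h import *
pi=np.pi; T=lambda y:[pi,0,y]
robot.move_linear([384.5,238.5,45],speed=130)
hit=robot.move_linear([384.5,238.5,27],speed=40,f_stop=5)
print(hit,robot.current_tcp_pos())
robot.move_gripper(0.0)
print(robot.current_gripper_width()*93, robot.current_tcp_pos(),robot.current_contact_force())
if robot.current_gripper_width()*93>13:
    robot.move_linear([384.5,238.5,150],speed=120)
    print(robot.current_gripper_width()*93)
    robot.move_ptp([535,25.5,150],T(-0.042))
    for n in ["side","scene"]:
        d=robot.get_image(n); cv2.imwrite(f"pics/{n}4.png",d["img"])
    print(robot.current_tcp_pos(),robot.current_t())
E
```

```text
False [384.35809387 238.46362684  26.80978825]
25.041578471566556 [384.69395315 238.47578728  27.14371034] [ 0.74610736 -1.04735587  1.90560123]
25.17103793344025
[534.15833185  27.12321703 149.91815781] 16.0833
```

View pics/side4.png

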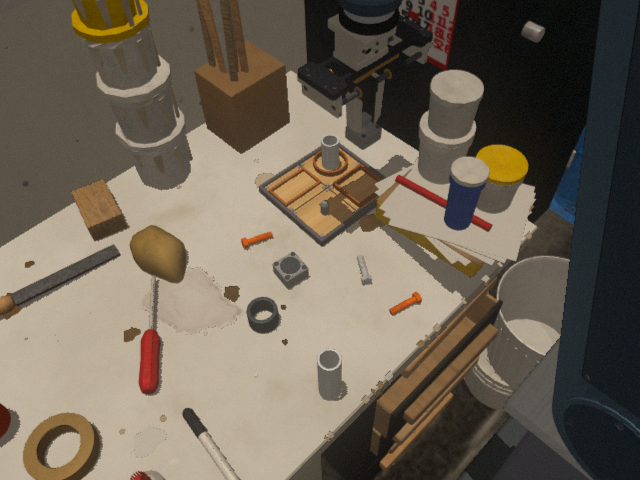

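View pics/scene4.png

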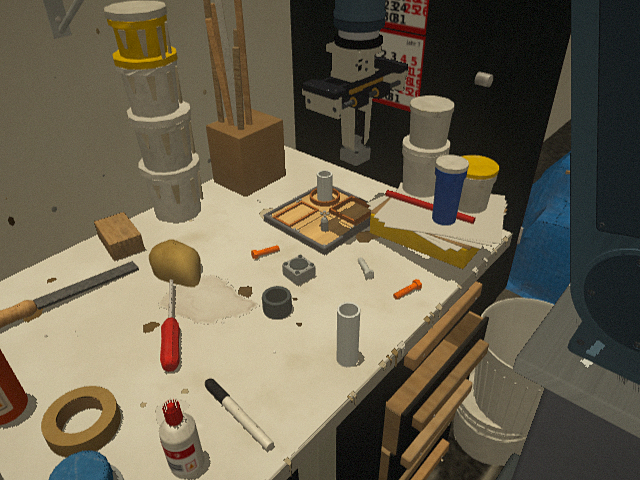

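Jaw width is 25 mm where the 17 mm stub was expected. The tips may be on the dome around the stub, or on the stub's diagonal. I'll zoom in.

```bash
python3 - <<'E'
import cv2,numpy as np
a=cv2.imread("pics/side4.png")[70:190,290:410]; b=cv2.imread("pics/scene4.png")[80:200,295:415]
cv2.imwrite("pics/z4.png",np.hstack([cv2.resize(i,(400,400),interpolation=cv2.INTER_CUBIC) for i in (a,b)]))
E
```

```text
(no output)
```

View pics/z4.png

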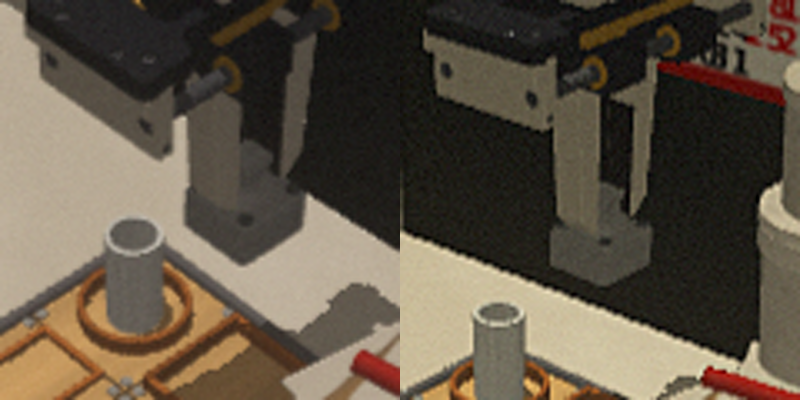

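The tips hold the dome's edge, and the block hangs upright and square. I'll lower it gently.

```bash
python3 - <<'E'
from bench import robot
from h import *
pi=np.pi; T=lambda y:[pi,0,y]
robot.move_linear([535,25.5,47],speed=90)
hit=robot.move_linear([535,25.5,35.5],speed=20,f_stop=5)
print(hit,robot.current_tcp_pos(),robot.current_contact_force(),robot.current_gripper_width()*93)
robot.move_gripper(0.45)
robot.move_linear([535,25.5,150],speed=150)
d=robot.get_image("wrist"); cv2.imwrite("pics/w5.png",d["img"])
robot.move_gripper(0.7)
robot.move_ptp([464.3,303,150],T(pi/2))
d=robot.get_image("scene"); cv2.imwrite("pics/scene5.png",d["img"])
print(robot.current_t())
E
```

```text
True [535.06790177  25.68375309  38.07043646] [1.18717899 0.34932323 4.6266271 ] 25.035870457112413
21.0917
```

View pics/w5.png

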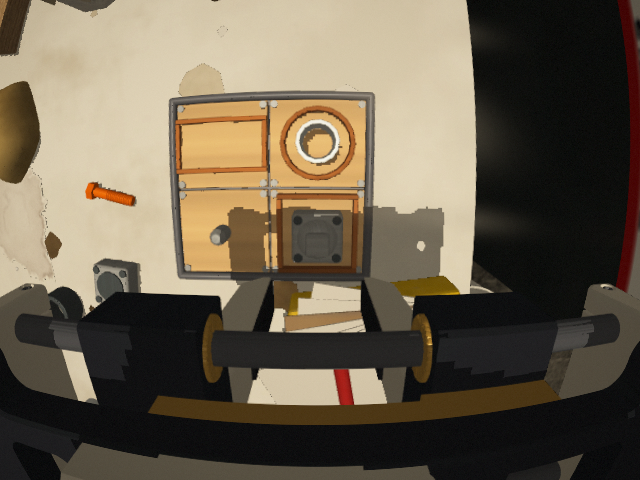

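View pics/scene5.png

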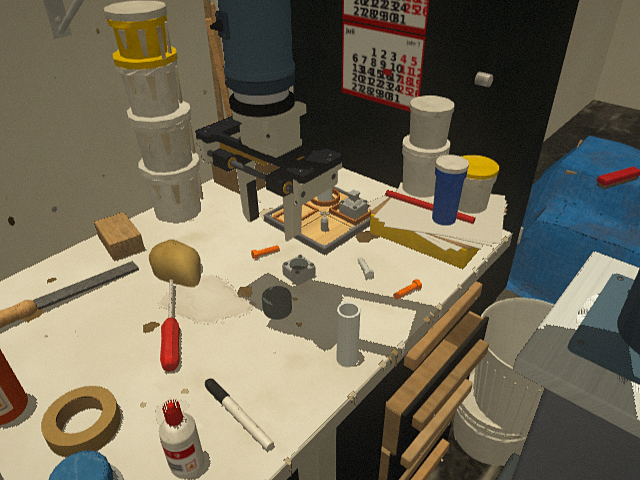

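The adapter sits upright and square in its well (wrist px (318,237)). Next is the ring.

```bash
python3 - <<'E'
from bench import robot
from h import *
pi=np.pi; T=lambda y:[pi,0,y]
robot.move_linear([464.3,303,45],speed=130)
hit=robot.move_linear([464.3,303,13.5],speed=60,f_stop=6)
print(hit,robot.current_tcp_pos())
robot.move_gripper(0.0)
print(robot.current_gripper_width()*93, robot.current_tcp_pos(),robot.current_contact_force())
if robot.current_gripper_width()*93>40 and not hit:
    robot.move_linear([464.3,303,150],speed=130)
    print(robot.current_gripper_width()*93)
    robot.move_ptp([538,105.8,150],T(pi/2-0.042))
    for n in ["side","scene"]:
        d=robot.get_image(n); cv2.imwrite(f"pics/{n}6.png",d["img"])
    print(robot.current_tcp_pos(),robot.current_t())
    a=cv2.imread("pics/side6.png")[100:250,240:400]; b=cv2.imread("pics/scene6.png")[110:260,240:400]
    cv2.imwrite("pics/z6.png",np.hstack([cv2.resize(i,(400,375),interpolation=cv2.INTER_CUBIC) for i in (a,b)]))
E
```

```text
False [464.27021737 303.00519356  13.27515369]
42.71883792137813 [464.52285275 303.08529079  13.79306763] [-0.65351592 -1.01921852  1.94367468]
42.398950482502826
[537.4230514  107.38360012 149.82979661] 25.375
```

View pics/z6.png

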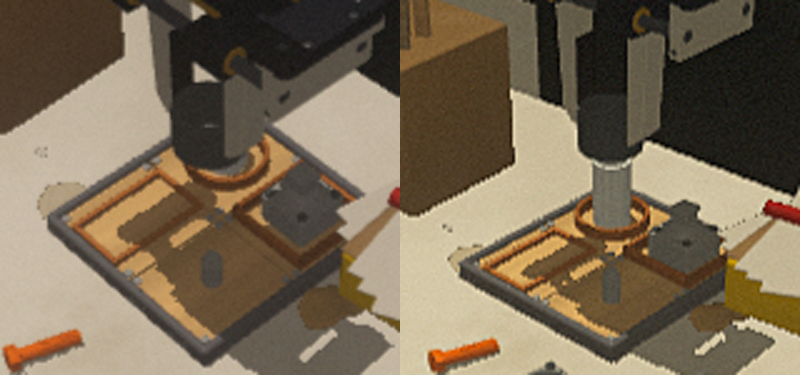

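```bash
python3 - <<'E'
from bench import robot
from h import *
pi=np.pi; T=lambda y:[pi,0,y]
robot.move_linear([538,105.8,56],speed=130)
hit=robot.move_linear([538,105.8,22.5],speed=35,f_stop=5)
print(hit,robot.current_tcp_pos(),robot.current_contact_force(),robot.current_gripper_width()*93)
if robot.current_tcp_pos()[2]<27:
    robot.move_gripper(0.6)
    robot.move_linear([538,105.8,150],speed=150)
d=robot.get_image("wrist"); cv2.imwrite("pics/w7.png",d["img"])
print(robot.current_t())
E
```

```text
True [537.51207907 105.817922    24.71205408] [-0.60300675  0.50602406  4.03621438] 42.202415487004465
28.6
```

View pics/w7.png

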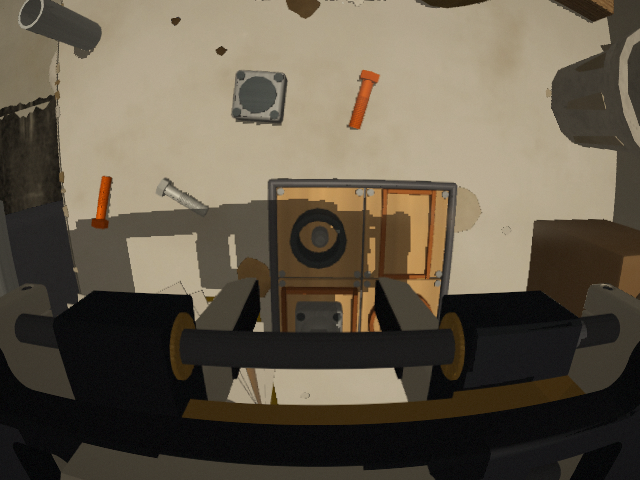

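The ring lies flat around the post (wrist px (319,237)). For the bolt, I'll re-measure it in this view, go to a low hover, and check clearance to the can and buckets before the final descent.

```bash
python3 - <<'E'
from bench import robot
from h import *
pi=np.pi; T=lambda y:[pi,0,y]
d=robot.get_image("wrist")
a=onz(d,161,185.5,8,True); b=onz(d,207,211.5,8,True)
print(a,b,(a+b)/2,np.degrees(np.arctan2(*(a-b)[::-1])),np.linalg.norm(a-b))
I=topview(d,8,385,455,105,175,8,True); cv2.imwrite("pics/b8.png",I)
robot.move_gripper(0.35)
robot.move_ptp([420,142,150],T(np.radians(145.5)))
robot.move_linear([420,142,50],speed=120)
for n in ["side","scene"]:
    d=robot.get_image(n); cv2.imwrite(f"pics/{n}8.png",d["img"])
print(robot.current_t(),robot.current_tcp_pos(),robot.current_contact_force())
E
```

```text
[401.1142479  153.98353063] [442.43593163 128.17594926] [421.77508976 141.07973994] 148.01303771715993 48.71871100733386
31.2333 [420.74375832 142.0540147   50.7041738 ] [-0.61282905  0.38734383 -0.19602921]
```

View pics/b8.png

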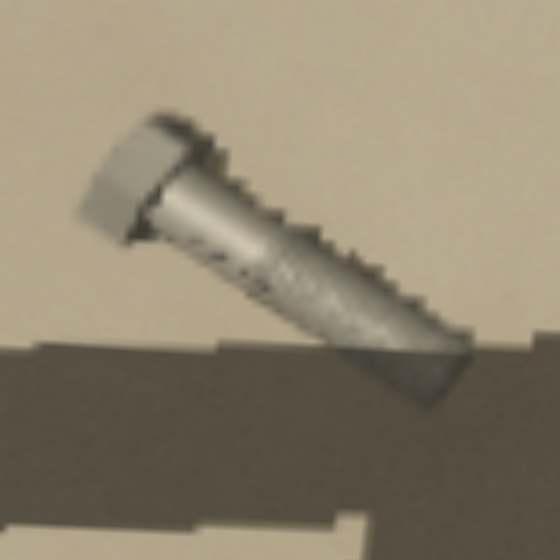

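View pics/side8.png

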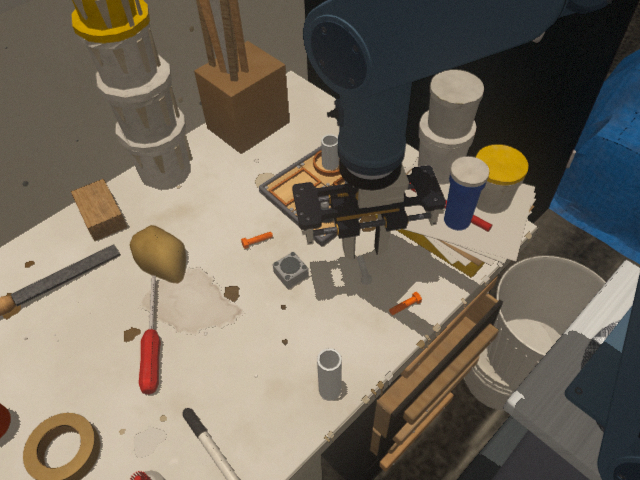

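View pics/scene8.png

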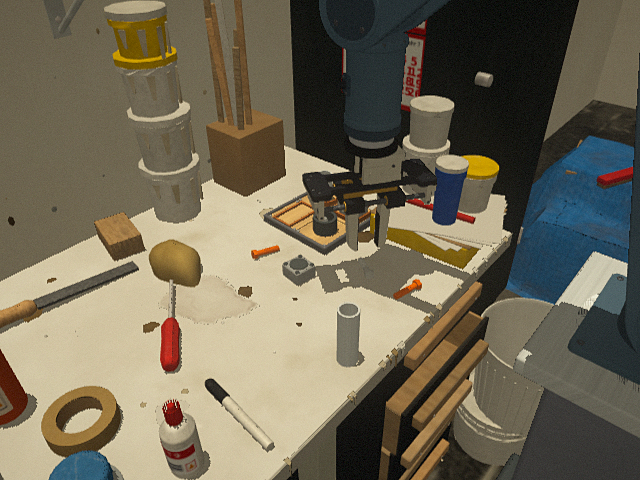

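The forearm is well above the buckets and the gripper is clear of the can. Bolt axis: shank from (407.5,151) to (441,128), yaw about 145°, which agrees with the earlier views. I'll grip it now.

```bash
python3 - <<'E'
from bench import robot
from h import *
pi=np.pi; T=lambda y:[pi,0,y]
robot.move_linear([422,141,20],speed=60,f_stop=6)
hit=robot.move_linear([422,141,3],speed=25,f_stop=5)
print(hit,robot.current_tcp_pos())
robot.move_gripper(0.0)
print(robot.current_gripper_width()*93, robot.current_tcp_pos(),robot.current_contact_force())
if robot.current_gripper_width()*93>6:
    robot.move_linear([422,141,150],speed=120)
    print(robot.current_gripper_width()*93)
    robot.move_ptp([613,102.5,150],T(pi/2-0.042))
    robot.move_linear([613,102.5,75],speed=120)
    for n in ["side","scene"]:
        d=robot.get_image(n); cv2.imwrite(f"pics/{n}9.png",d["img"])
    print(robot.current_tcp_pos(),robot.current_t())
    a=cv2.imread("pics/side9.png")[90:240,240:400]; b=cv2.imread("pics/scene9.png")[110:260,240:400]
    cv2.imwrite("pics/z9.png",np.hstack([cv2.resize(i,(400,375),interpolation=cv2.INTER_CUBIC) for i in (a,b)]))
E
```

```text
False [422.04695232 141.00255025   3.00244627]
8.66966932703037 [422.05051439 141.01099759   3.06166686] [0.40480118 0.06038455 0.71017586]
8.76374340932544
[613.82556259 102.55221082  76.26448821] 36.375
```

View pics/z9.png

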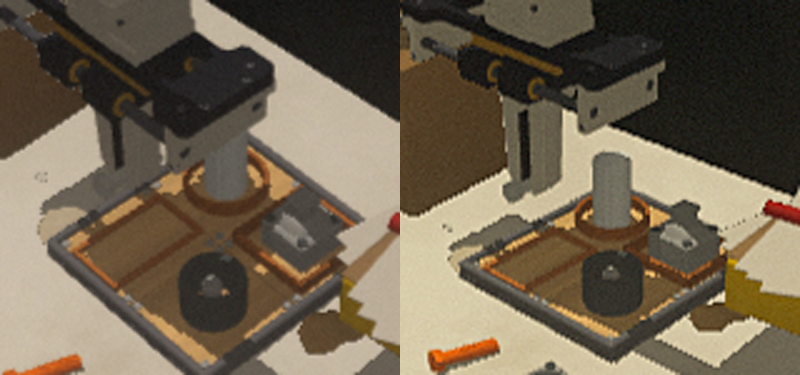

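```bash
python3 - <<'E'
from bench import robot
from h import *
pi=np.pi; T=lambda y:[pi,0,y]
robot.move_linear([613,101.5,30],speed=100,f_stop=8)
hit=robot.move_linear([613,101.5,17.3],speed=25,f_stop=4)
print(hit,robot.current_tcp_pos(),robot.current_contact_force(),robot.current_gripper_width()*93)
robot.move_gripper(0.25)
robot.move_linear([613,101.5,120],speed=120)
robot.move_linear([560,70,220],speed=200)
d=robot.get_image("wrist"); cv2.imwrite("pics/w10.png",d["img"])
for n in ["side","scene"]:
    d=robot.get_image(n); cv2.imwrite(f"pics/{n}10.png",d["img"])
print(robot.current_t())
a=cv2.imread("pics/side10.png")[120:250,250:390]; b=cv2.imread("pics/scene10.png")[150:280,250:390]
cv2.imwrite("pics/z10.png",np.hstack([cv2.resize(i,(400,371),interpolation=cv2.INTER_CUBIC) for i in (a,b)]))
E
```

```text
False [612.94491309 101.50315795  17.17680008] [-0.05870341  0.34587667  0.02473751] 8.518256931786455
40.025
```

View pics/z10.png

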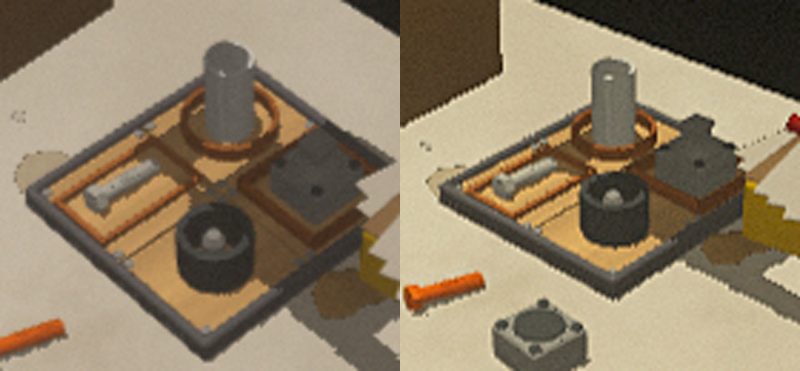

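View pics/w10.png

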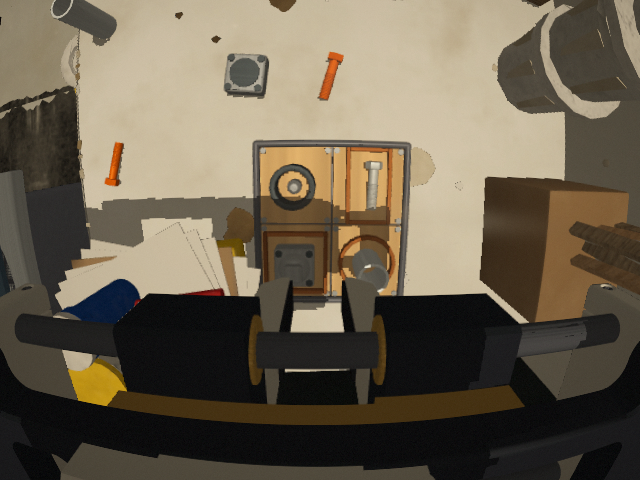

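View pics/side10.png

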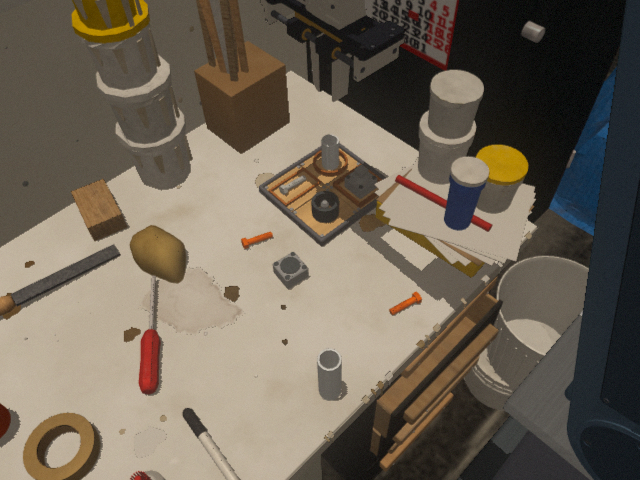

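All four parts sit in their nests: bolt in the trough (wrist px (373,185)), ring round the post (294,187), adapter in the square well and tube upright in the round well. The long tube, flat adapter and orange bolts haven't moved, and the robot is clear of everything.

```bash
python3 -c "
from bench import robot
print(robot.current_contact_force(),robot.current_t()); robot.hand_in()"
```

```text
[ 0.04430418 -0.10445196  0.1536767 ] 40.025
the job is handed in; nothing more can be done
```

The kit is set out and handed in at about 40 s, with the parts placed in the order you gave:
- **Short tube:** standing upright in the round well.
- **Stub adapter:** upright and square in the square well.
- **Clamp ring:** flat over the post.
- **Bolt:** lying along the long trough.

**Last checks:** the wrist, side and scene pictures all showed the four parts seated. The long tube, the flat adapter and both orange bolts were where they started. The gripper was empty and clear, with the tool force near zero.

**Disagreements:**
- **Adapter grip:** the jaws read 25 mm on the adapter instead of the expected 17 mm, because the tips closed on the round shoulder at the foot of the stub. It still travelled and set down upright.
- **Bolt drop:** I released the bolt about 3 mm above the trough floor, to keep the fingers off the walls.
- **Camera offsets:** the wrist and side cameras differed by 1 to 2 mm on part positions, well within the room in each nest.

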